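Tip two crates to find the stamped one and push it to the dispatch rail

TASK

Tip both small pine crates over towards the robot so that each lies on its side with its underside showing on the far side, and see which one is stamped underneath. Then push the stamped crate, lying as it is, away from the robot until its underside rests flat against the long dispatch rail, and leave the other one lying where it fell. Only tip and push with the outside of the fingers: do not lift or carry a crate, and do not disturb the other things on the bench.

Things in the scene. Friction and masses are not known exactly. Their poses are not given: they have to be found in the camera images.
- crate_1: one of two alike closed pine crates: flat-faced box 80 mm (own x) x 110 mm (own y) x 130 mm tall (own z), 0.3 to 0.5 kg, standing upright. Origin: centre of its underside; z points to the lid, x away from the robot within 0.25 rad. It tips towards the robot about the lower edge 40 mm from the origin along -x, and falls by itself beyond about 32 degrees, ending with own x up, origin 40 mm high.
- crate_2: the other crate, same size, axes and behaviour as crate_1. Both grip the bench well (friction about 1) and do not slide when tipped by the top of the far face (x = +40 mm) if the fingers rise with that face as it turns about the near lower edge; pulled dead level, the face may jam on the fingers.
- stamp (a point): the stamp: dark branded ring 72 mm across with a bar, in the middle of the underside of one of the two crates (either side, never seen while the crate stands). This point is the origin of the stamped crate; the other crate's underside is plain.
- rail: the dispatch rail: a straight dark wooden batten fixed to the bench across the far side, 620 mm long, 30 mm deep, 18 mm high. Origin: at bench level, in the middle of its long face nearest the robot; that face is its plane x = 0, x points away from the robot and y along the rail. It is turned by up to 0.12 rad.
- oil_bottle: small amber bottle 34 mm wide, 85 mm tall, standing between the two crates; a bystander. Origin: a point on its axis at bench level.
- ring_stand: steel ring mandrel standing on a round foot 38 mm wide, 88 mm tall, between the two crates, farther from the robot; a bystander. Origin: a point on its axis at bench level.
- mallet: hammer with a wooden handle, 220 mm long, lying to the robot's right; a bystander. Origin: centre of its underside.
- scraper: wood-handled tool 190 mm long, lying to the robot's left; a bystander. Origin: centre of its underside.
- bench_block: flat steel block 65 x 65 x 22 mm, near the robot on its right; a bystander. Origin: centre of its underside.
- polish_bowl: white bowl 90 mm wide, 35 mm high, near the robot on its left; a bystander. Origin: a point on its axis at bench level.
- bead_jar: glass jar 52 mm wide, 60 mm tall, on the right; a bystander. Origin: a point on its axis at bench level.
- ring_pad: dark wooden pad 85 x 50 x 18 mm with three rings in it, on the left; a bystander. Origin: centre of its underside.
There are look-alikes about, which are no part of the job. What is shaped like the crate_1 but pink or red is not meant.

How it is judged:
On the way, in this order (a step that is already met when the one before it is completed fails the run):
1. both crates lie on the side that faced the robot, undersides showing on the far side (angle between each of crate_1, crate_2's own x axis and vertical below 0.15 rad), for 0.2 s.
2. the stamped crate is pushed with its underside against the rail (x of crate_1 in the frame of rail between -0.008 and 0.008 m and y of crate_1 in the frame of rail between -0.29 and 0.29 m and angle between the z axis of crate_1 and the x axis of rail, either way round below 0.1 rad and angle between crate_1's own x axis and vertical below 0.15 rad), for 0.2 s.
At the end, for the whole second after the job is handed in: the stamped crate lies with its underside within 8 mm of the rail's face, square to it within 0.1 rad, within its length; the other lies too, 35 mm or more short of the rail, its origin within 120 mm of its start (the fall alone moves it 57 mm); both are at rest (all of step 2 and angle between crate_2's own x axis and vertical below 0.15 rad and linear speed of each of crate_1, crate_2 below 0.02 m/s and x of crate_2 in the frame of rail below -0.035 m and distance of crate_2 from where it was at the start of the episode below 0.12 m); the robot touches nothing.
It fails at once if a crate is lifted off the bench ((height (world z) of crate_1 above 0.075 m or (angle between crate_1's own z axis and vertical below 0.2 rad and height (world z) of crate_1 above 0.022 m) or (angle between crate_1's own x axis and vertical below 0.15 rad and height (world z) of crate_1 above 0.062 m)) or (height (world z) of crate_2 above 0.075 m or (angle between crate_2's own z axis and vertical below 0.2 rad and height (world z) of crate_2 above 0.022 m) or (angle between crate_2's own x axis and vertical below 0.15 rad and height (world z) of crate_2 above 0.062 m))).
It fails at once if a bystander is moved by more than 25 mm (distance of any of oil_bottle, ring_stand, mallet, scraper, bench_block, polish_bowl, bead_jar, ring_pad from where it was at the start of the episode above 0.025 m).
It also fails if it takes over 67 s, if anything falls off the work surface, if the arm or the gripper's body presses on something with over 40 N, if the wrist force passes 120 N, or if a joint passes its speed limit or range.

ROBOT

A 6-joint arm with a two-finger parallel gripper is mounted at the origin on the work surface. World frame = base frame: x ahead of the robot, y to its left, z up, the work surface at z = 0. Lengths are in m, angles in rad, forces in N, time in s.
With the tool pointing down it reaches from about 0.3 to 0.875 m from the base axis. Payload 6.4 kg.
Tool frame: the origin (TCP) lies midway between the tips of the shut fingers; the grasp point (between the pads) lies 19 mm behind it; z points along the fingers, y is the line along which they close (so a half turn about z gives the same grasp; the last joint's range is limited). The gripper opens to 85 mm and grips with 20 to 120 N. Pads are 22 mm wide; open, the fingers measure 114 mm over their backs; the gripper's body (76 mm by 85 mm) begins 54 mm behind the grasp point. The pads swing forward as they close: fully open they stand 13 mm farther back than shut.
Start: joints at [-1.409, 0.181, 1.607, -0, 1.354, -0.206], TCP at [0.207, -0.537, 0.231] pointing down, gripper open.
Joint ranges: [-2.99, 2.99], [-0.89, 2.07], [0.3, 2.58], [-1.14, 4.28], [0, 2.63], [-3.12, 3.12]. Speed limits (rad/s): [2.57, 2.57, 3.01, 3.14, 3.14, 3.14].

INTERFACE

Orientations are given as a unit quaternion [w, x, y, z].
In Python, from bench import ctrl gives the robot as it stands.
- The arm moves only by the tool send_rows, never from a script. Its argument "motion" is a list of rows, each a list of 7 numbers: the turn, a rotation vector about the tool's x, y, z in degrees, then the shift along the tool's x, y, z in mm, then the closure, from -1 (fully open) to 1 (shut). In form: [[rx, ry, rz, tx, ty, tz, grip], ...]. A call has exactly 10 rows; each row shifts and turns the commanded pose from where the row before left it, along the tool's axes as they then stand; what a row does not reach is not made up. A row lasts 1/10 s, in which the tool goes at most 50 mm and 8.59 degrees, less where a joint would pass 70% of its speed; a pose out of reach is approached as far as the arm can. A call is refused whole if a number of a shift passes 50 or a number of a turn 8.59, either way. A call with a gripper value outside its range is refused whole. The fingers move at their own pace and stop on an object; the grip force is fixed at half the most. Time passes only in rows, so rows that do not move let the fingers close, or fill a call up. It gives the time, the measured TCP pose, the force, the opening and the grip force at its end, in the units of the state.
- ctrl.get_obs(): the state, without advancing time (a new reading comes with each control period).
- ctrl.camera(name): name is "side" or "top"; returns a dict with "color" (420x560x3 uint8, red, green, blue), "z_map" (420x560 float32, m along the optical axis (not along the pixel's ray), 0 where there is no reading), "mtx" (3x3 intrinsics, pixels), "k1" (the pictures are not rectified: a ray, as slopes to the right and down, at radius r is drawn at 1 + k1 r^2 times it, then the intrinsics apply), "extrinsics" (4x4, takes a point from camera to world coordinates). Camera axes: x right, y down, z forward; pixel columns grow to the right and rows downward; lengths in m; the calibration is good to about 2 mm. A picture is of the moment at which its call begins.
- ctrl.hand_in(): hands the job in; it is judged then, once.
The state is a dict: "time_s": time; "q": joint angles; "dq": joint speeds; "joint_efforts": joint torques, N m; "eef_pos": TCP position; "eef_rot": TCP orientation; "wrist_force": force on the tool from outside, world axes, zero at the start; "torque": the same for the moment, N m; "opening": opening from 0.0 (shut) to 1.0 (fully open); "grasp_force": force on a finger pad.
Only numpy, scipy, OpenCV 4.12 (cv2) and the standard library are available. Lean on these libraries where they do the work, as an engineer would, in place of code of your own. Each camera call takes 0.05 s, during which the arm holds its last target. There are 200 camera calls.

## Working session

There is one attempt and no reset: what is moved stays moved. The work goes in short steps, Python scripts to look and compute and a tool call to move; the robot and the scene stay as the last step left them, time stands still between calls to the robot, and variables do not carry over. Pictures are saved under pics/ and viewed, at most 10 in all, crops included, and the job is handed in when it is done.

Besides the shell and the picture viewer there is one more tool, called after ">>>" in YAML: its name, and indented under it one key for each argument. send_rows: Moves the arm, as the interface text tells. Its arguments: {"type":"object","properties":{"motion":{"type":"array","items":{"type":"array","items":{"type":"number"}}}},"required":["motion"]}

```bash
mkdir -p pics; ls; cat > h.py <<'E'
import numpy as np, cv2
from bench import ctrl
def cam(n,save=None):
    c=ctrl.camera(n)
    if save: cv2.imwrite('pics/'+save,c['color'][:,:,::-1])
    return c
def slopes(c,uv):
    uv=np.asarray(uv,float).reshape(-1,1,2)
    # k1 model: distorted = s*(1+k1 r^2)
    return cv2.undistortPoints(uv,c['mtx'],np.array([c['k1'],0,0,0,0.]),None,None,None).reshape(-1,2)
def onplane(c,uv,z):
    s=slopes(c,uv); E=c['extrinsics']
    d=np.c_[s,np.ones(len(s))]@E[:3,:3].T; o=E[:3,3]
    return o+d*((z-o[2])/d[:,2])[:,None]
def cloud(c):
    H,W=c['z_map'].shape; v,u=np.mgrid[:H,:W]
    s=slopes(c,np.c_[u.ravel(),v.ravel()]); z=c['z_map'].ravel()
    P=np.c_[s*z[:,None],z]@c['extrinsics'][:3,:3].T+c['extrinsics'][:3,3]
    P[z==0]=np.nan
    return P.reshape(H,W,3)
E
python3 - <<'E'
from h import *
a=cam('top','top0.png');b=cam('side','side0.png')
for c in(a,b):print(c['extrinsics'].round(3).tolist(),c['mtx'].round(1).tolist(),c['k1'])
o=ctrl.get_obs();print(o)
E
```

```text
pics
[[0.028, -0.987, 0.156, 0.303], [-0.999, -0.032, -0.021, 0.075], [0.025, -0.155, -0.988, 1.462], [0.0, 0.0, 0.0, 1.0]] [[476.9, 0.0, 287.4], [0.0, 476.9, 209.6], [0.0, 0.0, 1.0]] -0.002610244785898593
[[-0.882, -0.299, 0.365, 0.059], [-0.471, 0.522, -0.711, 0.971], [0.022, -0.799, -0.601, 0.809], [0.0, 0.0, 0.0, 1.0]] [[436.2, 0.0, 281.6], [0.0, 436.2, 208.8], [0.0, 0.0, 1.0]] -0.023431460999249604
{'time_s': 0.1, 'q': array([-1.40931287e+00,  1.81462400e-01,  1.60790496e+00,  3.67072927e-05,
        1.35379603e+00, -2.06316850e-01]), 'dq': array([-0.00197206, -0.00227437, -0.00343044,  0.00039094, -0.00148821,
        0.00100472]), 'joint_efforts': array([ 7.54845605e-04, -4.45876229e+01, -3.52237666e+01, -3.69219861e-04,
        4.21605320e-03, -1.73109964e-06]), 'eef_pos': array([ 0.20668672, -0.5360424 ,  0.23047816]), 'eef_rot': array([-7.84766763e-04,  9.83138390e-01,  1.82861391e-01,  3.55194292e-05]), 'wrist_force': array([ 0.19916786, -0.24034889, -0.01351816]), 'torque': array([ 0.03045049, -0.02203401,  0.03080192]), 'grasp_force': 0.0, 'opening': 1.0012722478930196}
```

View pics/top0.png

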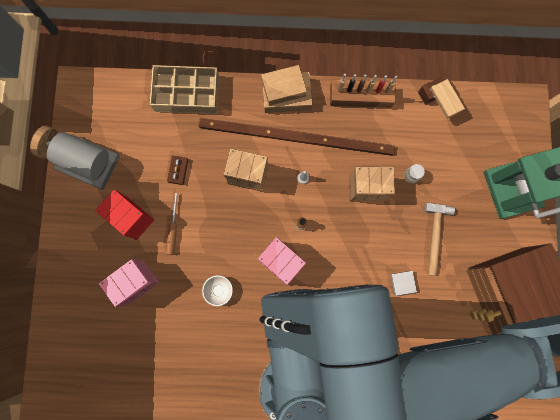

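View pics/side0.png

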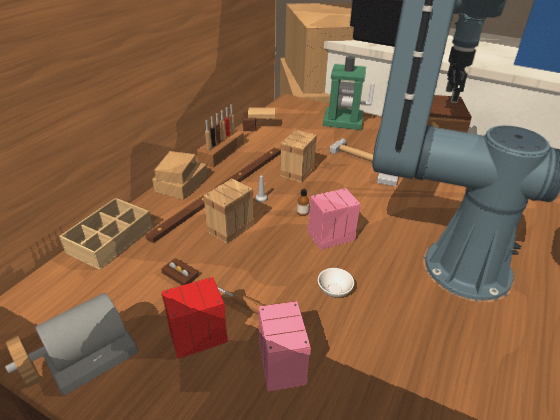

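The two pine crates are at top-view px (245,168) and (374,182). The look-alikes are pink at (282,261) and (128,283) and red at (125,214), so they're excluded by colour. The rail runs from (200,124) to (396,151). The bottle is at (302,222) and the ring stand at (303,177). I'll confirm the pine crates in one crop while measuring.

```bash
python3 - <<'E'
from h import *
c=cam('top');P=cloud(c);I=c['color']
cv2.imwrite('pics/crop0.png',cv2.resize(I[100:240,185:460,::-1],None,fx=2.9,fy=2.9))
Z=P[:,:,2]
for n,(u,v) in dict(L=(245,168),R=(374,182)).items():
    m=np.zeros(Z.shape,np.uint8);m[v-35:v+35,u-35:u+35]=1
    m=(m*((Z>.118)&(Z<.142))).astype(np.uint8)
    k,l,s,_=cv2.connectedComponentsWithStats(m);i=l[v,u];m=(l==i).astype(np.uint8)
    r=cv2.minAreaRect(cv2.findContours(m,0,2)[0][0]);q=onplane(c,cv2.boxPoints(r),.13)
    print(n,'z',np.median(Z[m>0]).round(4),'ctr',q.mean(0).round(4),'edges',[(np.linalg.norm(q[(j+1)%4]-q[j]).round(4),np.degrees(np.arctan2(*(q[(j+1)%4]-q[j])[[1,0]])).round(1)) for j in range(4)], P[m>0].mean(0).round(4))
# rail
hsv=cv2.cvtColor(I,cv2.COLOR_RGB2HSV)
m=((Z>.010)&(Z<.028)).astype(np.uint8); m[:110]=0;m[160:]=0;m[:,:190]=0;m[:,405:]=0
m=cv2.morphologyEx(m,cv2.MORPH_OPEN,np.ones((2,2)))
k,l,s,_=cv2.connectedComponentsWithStats(m);print(s[:6].tolist())
i=1+np.argmax(s[1:,4]);r=cv2.minAreaRect(cv2.findContours((l==i).astype(np.uint8),0,2)[0][0]);q=onplane(c,cv2.boxPoints(r),.018);print('rail',q.round(4).tolist())
for n,(u,v,h) in dict(stand=(304,177,.0),bottle=(302,222,.085),pad=(177,170,.018),jar=(416,173,.06),scr=(174,195,.01),scr2=(171,250,.01),mal=(428,208,.02),mal2=(455,210,.02),mal3=(433,272,.02),blk=(404,284,.02),bowl=(217,291,.035),pink=(282,261,.13)).items():
    print(n,onplane(c,(u,v),h)[0].round(3),Z[v-8:v+9,u-8:u+9].max().round(3))
E
```

```text
L z 0.1307 ctr [0.6364 0.1706 0.13  ] edges [(np.float64(0.0834), np.float64(-9.4)), (np.float64(0.1122), np.float64(-100.9)), (np.float64(0.0833), np.float64(169.8)), (np.float64(0.1111), np.float64(79.1))] [0.6364 0.1702 0.1305]
R z 0.1306 ctr [ 0.6063 -0.2011  0.13  ] edges [(np.float64(0.113), np.float64(-88.0)), (np.float64(0.0794), np.float64(179.6)), (np.float64(0.112), np.float64(91.9)), (np.float64(0.0792), np.float64(0.3))] [ 0.6063 -0.2007  0.1304]
[[0, 0, 560, 420, 233235], [191, 111, 5, 2, 10], [197, 111, 2, 2, 4], [200, 111, 4, 3, 10], [267, 111, 4, 2, 8], [272, 111, 2, 2, 4]]
rail [[0.7803, 0.3279, 0.018], [0.8135, 0.3252, 0.018], [0.7448, -0.2905, 0.018], [0.7119, -0.2857, 0.018]]
stand [ 0.639 -0.005  0.   ] nan
bottle [0.485 0.002 0.085] 0.091
pad [0.644 0.389 0.018] 0.035
jar [ 0.65  -0.342  0.06 ] 0.066
scr [0.567 0.395 0.01 ] nan
scr2 [0.398 0.393 0.01 ] 0.033
mal [ 0.55 -0.39  0.02] nan
mal2 [ 0.546 -0.474  0.02 ] 0.031
mal3 [ 0.354 -0.401  0.02 ] nan
blk [ 0.316 -0.313  0.02 ] nan
bowl [0.28  0.245 0.035] nan
pink [0.368 0.057 0.13 ] 0.139
```

View pics/crop0.png

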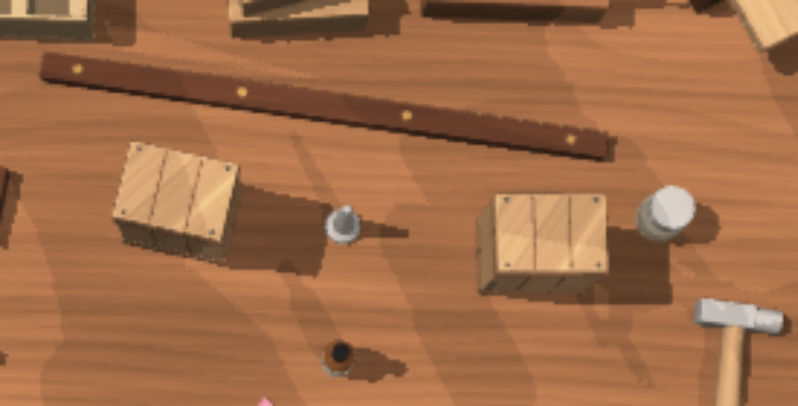

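The crop confirms that both are pine crates. I'll start with the right one: turn the tool to yaw 0, shut the fingers and travel to its far side.

>>> send_rows:
  motion:
    - [0, 0, 7, 0, 0, 0, 1]
    - [0, 0, 7, 0, 0, 0, 1]
    - [0, 0, 7, 0, 0, 0, 1]
    - [0, 0, 0, 40, -28, 0, 1]
    - [0, 0, 0, 40, -28, 0, 1]
    - [0, 0, 0, 40, -28, 0, 1]
    - [0, 0, 0, 40, -28, 0, 1]
    - [0, 0, 0, 40, -28, 0, 1]
    - [0, 0, 0, 40, -28, 0, 1]
    - [0, 0, 0, 40, -28, 0, 1]

```text
time_s: 1.15
eef_pos: [0.4878, -0.3387, 0.2311]
eef_rot: [-0.0, 1.0, 0.001, -0.0]
wrist_force: [-0.2, -0.6, -0.4]
opening: 0.002
grasp_force: 0.0
```

>>> send_rows:
  motion:
    - [0, 0, 0, 40, -28, 0, 1]
    - [0, 0, 0, 40, -28, 0, 1]
    - [0, 0, 0, 40, -28, 0, 1]
    - [0, 0, 0, 40, -28, 0, 1]
    - [0, 0, 0, 40, -28, 0, 1]
    - [0, 0, 0, 0, 0, 0, 1]
    - [0, 0, 0, 0, 0, 0, 1]
    - [0, 0, 0, 0, 0, 0, 1]
    - [0, 0, 0, 0, 0, 0, 1]
    - [0, 0, 0, 0, 0, 0, 1]

```text
time_s: 2.15
eef_pos: [0.6856, -0.2011, 0.2317]
eef_rot: [0.0, 1.0, -0.0, 0.0]
wrist_force: [-0.5, -0.1, 0.1]
opening: 0.001
grasp_force: 0.0
```

>>> send_rows:
  motion:
    - [0, 0, 0, 0, 0, 25, 1]
    - [0, 0, 0, 0, 0, 25, 1]
    - [0, 0, 0, 0, 0, 25, 1]
    - [0, 0, 0, 0, 0, 25, 1]
    - [0, 0, 0, 0, 0, 22, 1]
    - [0, 0, 0, 0, 0, 0, 1]
    - [0, 0, 0, -5, 0, 0, 1]
    - [0, 0, 0, -5, 0, 0, 1]
    - [0, 0, 0, -5, 0, 0, 1]
    - [0, 0, 0, -3, 0, 0, 1]

```text
time_s: 3.15
eef_pos: [0.6683, -0.2003, 0.1108]
eef_rot: [0.0, 1.0, 0.001, 0.001]
wrist_force: [0.3, 0.3, 0.7]
opening: 0.002
grasp_force: 0.0
```

>>> send_rows:
  motion:
    - [0, 0, 0, -2, 0, 0, 1]
    - [0, 0, 0, -2, 0, 0, 1]
    - [0, 0, 0, -2, 0, 0, 1]
    - [0, 0, 0, -2, 0, 0, 1]
    - [0, 0, 0, 0, 0, 0, 1]
    - [0, 0, 0, 0, 0, 0, 1]
    - [0, 0, 0, 0, 0, 0, 1]
    - [0, 0, 0, 0, 0, 0, 1]
    - [0, 0, 0, 0, 0, 0, 1]
    - [0, 0, 0, 0, 0, 0, 1]

```text
time_s: 4.15
eef_pos: [0.6604, -0.2, 0.1093]
eef_rot: [0.0, 1.0, 0.001, -0.0]
wrist_force: [-0.2, -0.6, -0.3]
opening: -0.004
grasp_force: 0.0
```

>>> send_rows:
  motion:
    - [0, 0, 0, -3, 0, 0, 1]
    - [0, 0, 0, -4, 0, -2.7, 1]
    - [0, 0, 0, -4, 0, -2.7, 1]
    - [0, 0, 0, -4, 0, -2.4, 1]
    - [0, 0, 0, -4, 0, -2.4, 1]
    - [0, 0, 0, -4.2, 0, -2.1, 1]
    - [0, 0, 0, -4.2, 0, -2.1, 1]
    - [0, 0, 0, -4.4, 0, -1.8, 1]
    - [0, 0, 0, -4.4, 0, -1.8, 1]
    - [0, 0, 0, 0, 0, 0, 1]

```text
time_s: 5.15
eef_pos: [0.6237, -0.2, 0.1276]
eef_rot: [0.0, 1.0, 0.001, -0.0]
wrist_force: [0.7, -0.3, -0.3]
opening: -0.002
grasp_force: 0.2
```

```bash
python3 - <<'E'
from h import *
c=cam('side','s1.png')
cv2.imwrite('pics/s1c.png',cv2.resize(c['color'][80:260,180:400,::-1],None,fx=2.5,fy=2.5))
E
```

```text
(no output)
```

View pics/s1c.png

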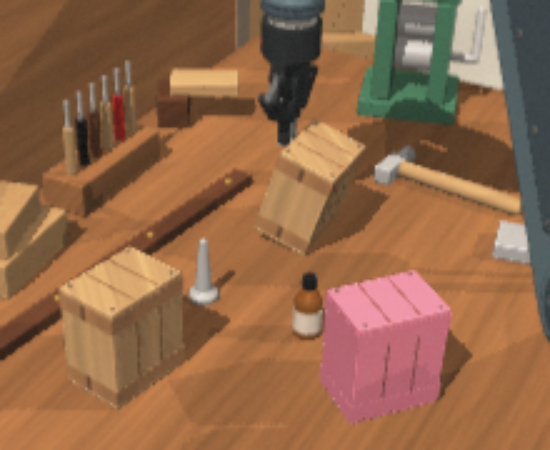

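The right crate (crop px 310,185) is leaning cleanly towards the robot, with the fingertips on its far face. I'll carry on along the arc.

>>> send_rows:
  motion:
    - [0, 0, 0, -4.5, 0, -1.5, 1]
    - [0, 0, 0, -4.5, 0, -1.5, 1]
    - [0, 0, 0, -4.6, 0, -1.2, 1]
    - [0, 0, 0, -4.6, 0, -1.2, 1]
    - [0, 0, 0, -4.6, 0, -0.9, 1]
    - [0, 0, 0, -4.6, 0, -0.9, 1]
    - [0, 0, 0, -4.7, 0, -0.5, 1]
    - [0, 0, 0, -4.7, 0, -0.5, 1]
    - [0, 0, 0, -4.7, 0, 0, 1]
    - [0, 0, 0, -4.7, 0, 0, 1]

```text
time_s: 6.2
eef_pos: [0.5775, -0.2, 0.1355]
eef_rot: [-0.0, 1.0, 0.001, -0.0]
wrist_force: [0.6, -0.5, 0.2]
opening: 0.006
grasp_force: 0.0
```

>>> send_rows:
  motion:
    - [0, 0, 0, -4.7, 0, 0, 1]
    - [0, 0, 0, -4.7, 0, 0, 1]
    - [0, 0, 0, -4.7, 0, 0, 1]
    - [0, 0, 0, -4.7, 0, 0, 1]
    - [0, 0, 0, 0, 0, 0, 1]
    - [0, 0, 0, 0, 0, 0, 1]
    - [0, 0, 0, 0, 0, -20, 1]
    - [0, 0, 0, 0, 0, -25, 1]
    - [0, 0, 0, 0, 0, -25, 1]
    - [0, 0, 0, 0, 0, -25, 1]

```text
time_s: 7.2
eef_pos: [0.5593, -0.2001, 0.2314]
eef_rot: [-0.0, 1.0, 0.001, 0.0]
wrist_force: [-0.0, -0.9, 0.6]
opening: 0.002
grasp_force: 0.0
```

>>> send_rows:
  motion:
    - [0, 0, 0, 20, -44.4, 0, 1]
    - [0, 0, 0, 20, -44.4, 0, 1]
    - [0, 0, 0, 20, -44.4, 0, 1]
    - [0, 0, 0, 20, -44.4, 0, 1]
    - [0, 0, 0, 20, -44.4, 0, 1]
    - [0, 0, 0, 20, -44.4, 0, 1]
    - [0, 0, 0, 20, -44.4, 0, 1]
    - [0, 0, 0, 20, -44.4, 0, 1]
    - [0, 0, 5.2, 0, 0, 0, 1]
    - [0, 0, 5.2, 0, 0, 0, 1]

```text
time_s: 8.2
eef_pos: [0.7188, 0.1577, 0.2294]
eef_rot: [0.0, 0.996, -0.09, -0.0]
wrist_force: [0.5, 0.4, 0.8]
opening: -0.0
grasp_force: 0.0
```

```bash
cat > m.py <<'E'
from h import *
import sys
def rail():
    return np.array([.7477,.0209]),np.radians(-6.36)
def lying(c,P,lo,hi):
    # top face (z~0.08) rectangle of a lying crate in x/y world box
    m=((P[:,:,2]>.07)&(P[:,:,2]<.09)&(P[:,:,0]>lo[0])&(P[:,:,0]<hi[0])&(P[:,:,1]>lo[1])&(P[:,:,1]<hi[1])).astype(np.uint8)
    m=cv2.morphologyEx(m,cv2.MORPH_OPEN,np.ones((5,5)))
    k=max(cv2.findContours(m,0,2)[0],key=cv2.contourArea)
    q=onplane(c,cv2.boxPoints(cv2.minAreaRect(k)),.08)[:,:2]
    e=q[1]-q[0];f=q[2]-q[1]
    L,S=(e,f) if np.linalg.norm(e)>np.linalg.norm(f) else (f,e)
    L=L*np.sign(L[0]);ctr=q.mean(0);yaw=np.arctan2(L[1],L[0])
    u=L/np.linalg.norm(L);far=ctr+u*.065;lid=ctr-u*.065
    o,a=rail();d=far-o
    print('ctr',ctr.round(4),'size',np.linalg.norm(L).round(4),np.linalg.norm(S).round(4),'yaw',np.degrees(yaw).round(1),'origin',far.round(4),'lid',lid.round(4),'railxy',(d@[np.cos(a),np.sin(a)]).round(4),(d@[-np.sin(a),np.cos(a)]).round(4))
E
python3 - <<'E'
from m import *
c=cam('top');P=cloud(c);lying(c,P,(.38,-.3),(.62,-.1))
E
```

```text
ctr [ 0.5005 -0.207 ] size 0.1278 0.1131 yaw -0.4 origin [ 0.5655 -0.2074] lid [ 0.4355 -0.2066] railxy -0.1558 -0.2471
```

>>> send_rows:
  motion:
    - [0, 0, 0, 0, 0, 25, 1]
    - [0, 0, 0, 0, 0, 25, 1]
    - [0, 0, 0, 0, 0, 25, 1]
    - [0, 0, 0, 0, 0, 25, 1]
    - [0, 0, 0, 0, 0, 20, 1]
    - [0, 0, 0, -9, 0, 0, 1]
    - [0, 0, 0, -9, 0, 0, 1]
    - [0, 0, 0, -9, 0, 0, 1]
    - [0, 0, 0, 0, 0, 0, 1]
    - [0, 0, 0, 0, 0, 0, 1]

```text
time_s: 9.25
eef_pos: [0.6927, 0.1604, 0.1123]
eef_rot: [-0.0, 0.996, -0.09, 0.001]
wrist_force: [0.7, -0.0, -0.1]
opening: 0.001
grasp_force: 0.0
```

>>> send_rows:
  motion:
    - [0, 0, 0, -4, 0, 0, 1]
    - [0, 0, 0, -4, 0, -2.7, 1]
    - [0, 0, 0, -4, 0, -2.7, 1]
    - [0, 0, 0, -4, 0, -2.4, 1]
    - [0, 0, 0, -4, 0, -2.4, 1]
    - [0, 0, 0, -4.2, 0, -2.1, 1]
    - [0, 0, 0, -4.2, 0, -2.1, 1]
    - [0, 0, 0, -4.4, 0, -1.8, 1]
    - [0, 0, 0, -4.4, 0, -1.8, 1]
    - [0, 0, 0, 0, 0, 0, 1]

```text
time_s: 10.25
eef_pos: [0.655, 0.167, 0.1288]
eef_rot: [-0.0, 0.996, -0.09, 0.0]
wrist_force: [-0.2, 0.2, -0.6]
opening: 0.001
grasp_force: 0.2
```

>>> send_rows:
  motion:
    - [0, 0, 0, -4.5, 0, -1.5, 1]
    - [0, 0, 0, -4.5, 0, -1.5, 1]
    - [0, 0, 0, -4.6, 0, -1.2, 1]
    - [0, 0, 0, -4.6, 0, -1.2, 1]
    - [0, 0, 0, -4.6, 0, -0.9, 1]
    - [0, 0, 0, -4.6, 0, -0.9, 1]
    - [0, 0, 0, -4.7, 0, -0.5, 1]
    - [0, 0, 0, -4.7, 0, -0.5, 1]
    - [0, 0, 0, -4.7, 0, 0, 1]
    - [0, 0, 0, -4.7, 0, 0, 1]

```text
time_s: 11.25
eef_pos: [0.6096, 0.1751, 0.1366]
eef_rot: [0.0, 0.996, -0.09, -0.0]
wrist_force: [0.2, -0.0, 0.4]
opening: 0.001
grasp_force: 0.0
```

>>> send_rows:
  motion:
    - [0, 0, 0, -4.7, 0, 0, 1]
    - [0, 0, 0, -4.7, 0, 0, 1]
    - [0, 0, 0, -4.7, 0, 0, 1]
    - [0, 0, 0, -4.7, 0, 0, 1]
    - [0, 0, 0, 0, 0, 0, 1]
    - [0, 0, 0, 0, 0, 0, 1]
    - [0, 0, 0, 0, 0, -20, 1]
    - [0, 0, 0, 0, 0, -25, 1]
    - [0, 0, 0, 0, 0, -25, 1]
    - [0, 0, 0, 0, 0, -25, 1]

```text
time_s: 12.25
eef_pos: [0.5917, 0.1783, 0.2326]
eef_rot: [0.0, 0.996, -0.09, 0.0]
wrist_force: [-0.6, 0.7, 0.0]
opening: -0.004
grasp_force: 0.0
```

```bash
python3 - <<'E'
from m import *
c=cam('top','t2.png');P=cloud(c);lying(c,P,(.38,-.3),(.62,-.1));lying(c,P,(.40,.08),(.66,.3))
a=c['color'][100:300,150:450,::-1];b=cam('side')['color'][80:280,160:460,::-1]
cv2.imwrite('pics/both2.png',cv2.resize(np.vstack([a,b]),None,fx=1.5,fy=1.5,interpolation=cv2.INTER_CUBIC))
E
```

```text
ctr [ 0.5005 -0.207 ] size 0.1274 0.1131 yaw 0.4 origin [ 0.5655 -0.2066] lid [ 0.4355 -0.2074] railxy -0.1559 -0.2463
ctr [0.5827 0.1944] size 0.0855 0.0331 yaw -88.1 origin [0.5849 0.1294] lid [0.5805 0.2594] railxy -0.1738 0.0898
```

View pics/both2.png

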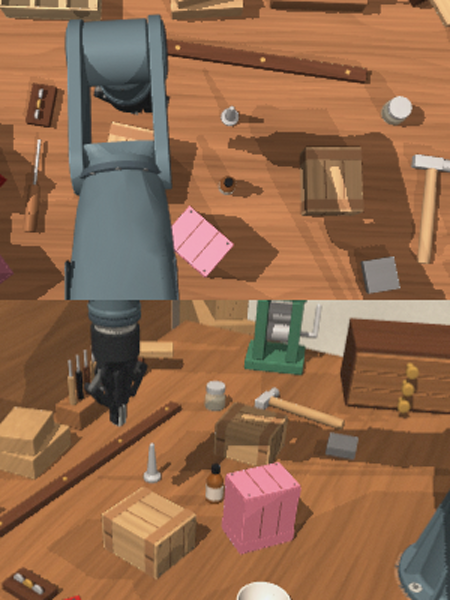

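Both crates lie correctly, but both cameras sit on the robot's side, so neither underside can be seen. I'll turn the right crate about 45° to the left by pushing the right end of its lid, so that its underside faces the side camera. That leaves it well within its 120 mm allowance. If it turns out plain, the left crate must be the stamped one.

>>> send_rows:
  motion:
    - [0, 0, -5.2, 0, 0, 0, 1]
    - [0, 0, -5.2, 0, 0, 0, 1]
    - [0, 0, 0, -19, 44, 0, 1]
    - [0, 0, 0, -19, 44, 0, 1]
    - [0, 0, 0, -19, 44, 0, 1]
    - [0, 0, 0, -19, 44, 0, 1]
    - [0, 0, 0, -19, 44, 0, 1]
    - [0, 0, 0, -19, 44, 0, 1]
    - [0, 0, 0, -19, 44, 0, 1]
    - [0, 0, 0, -19, 44, 0, 1]

```text
time_s: 13.35
eef_pos: [0.4388, -0.1752, 0.2311]
eef_rot: [-0.0, 1.0, 0.001, -0.0]
wrist_force: [0.7, -0.4, -0.3]
opening: 0.001
grasp_force: 0.0
```

>>> send_rows:
  motion:
    - [0, 0, 0, -20, 44, 0, 1]
    - [0, 0, 0, -20, 44, 0, 1]
    - [0, 0, 0, 0, 0, 0, 1]
    - [0, 0, 0, 0, 0, 40, 1]
    - [0, 0, 0, 0, 0, 40, 1]
    - [0, 0, 0, 0, 0, 40, 1]
    - [0, 0, 0, 0, 0, 40, 1]
    - [0, 0, 0, 0, 0, 35, 1]
    - [0, 0, 0, 0, 0, 0, 1]
    - [0, 0, 0, 0, 0, 0, 1]

```text
time_s: 14.35
eef_pos: [0.4, -0.261, 0.0365]
eef_rot: [-0.001, 1.0, 0.001, -0.001]
wrist_force: [0.7, 0.0, 0.6]
opening: -0.001
grasp_force: 0.0
```

>>> send_rows:
  motion:
    - [0, 0, 0, 11, 0, 0, 1]
    - [0, 0, 0, 11, 0, 0, 1]
    - [0, 0, 0, 6.5, 3.6, 0, 1]
    - [0, 0, 0, 6.5, 3.6, 0, 1]
    - [0, 0, 0, 6.5, 3.6, 0, 1]
    - [0, 0, 0, 6.5, 3.6, 0, 1]
    - [0, 0, 0, 7, 2.3, 0, 1]
    - [0, 0, 0, 7, 2.3, 0, 1]
    - [0, 0, 0, 7, 2.3, 0, 1]
    - [0, 0, 0, 7, 2.3, 0, 1]

```text
time_s: 15.35
eef_pos: [0.4767, -0.2853, 0.0366]
eef_rot: [-0.0, 1.0, 0.001, -0.0]
wrist_force: [-2.3, -0.5, -0.8]
opening: -0.0
grasp_force: 0.7
```

>>> send_rows:
  motion:
    - [0, 0, 0, 7.4, 0.8, 0, 1]
    - [0, 0, 0, 7.4, 0.8, 0, 1]
    - [0, 0, 0, 7.4, 0.8, 0, 1]
    - [0, 0, 0, 7.4, 0.8, 0, 1]
    - [0, 0, 0, 5, 0, 0, 1]
    - [0, 0, 0, 5, 0, 0, 1]
    - [0, 0, 0, 0, 0, 0, 1]
    - [0, 0, 0, 0, 0, 0, 1]
    - [0, 0, 0, 0, 0, 0, 1]
    - [0, 0, 0, 0, 0, 0, 1]

```text
time_s: 16.35
eef_pos: [0.5156, -0.2883, 0.0367]
eef_rot: [-0.0, 1.0, 0.001, 0.0]
wrist_force: [0.3, -0.2, 0.9]
opening: -0.001
grasp_force: 0.1
```

```bash
python3 - <<'E'
from m import *
c=cam('top');P=cloud(c);lying(c,P,(.40,-.33),(.68,-.03));lying(c,P,(.40,.10),(.66,.3))
a=c['color'][100:280,180:460,::-1];s=cam('side');b=s['color'][120:220,240:380,::-1]
cv2.imwrite('pics/rot.png',np.vstack([cv2.resize(a,(600,386)),cv2.resize(b,(600,428),interpolation=cv2.INTER_CUBIC)])[:])
cv2.imwrite('pics/rot.png',np.hstack([cv2.resize(a,(400,257)),cv2.resize(b,(400,257),interpolation=cv2.INTER_CUBIC)]))
E
```

```text
ctr [ 0.5463 -0.1951] size 0.1252 0.1118 yaw 45.5 origin [ 0.5919 -0.1487] lid [ 0.5007 -0.2414] railxy -0.1361 -0.1858
ctr [0.5281 0.1922] size 0.1314 0.1132 yaw -9.8 origin [0.5922 0.1811] lid [0.4641 0.2033] railxy -0.1723 0.142
```

View pics/rot.png

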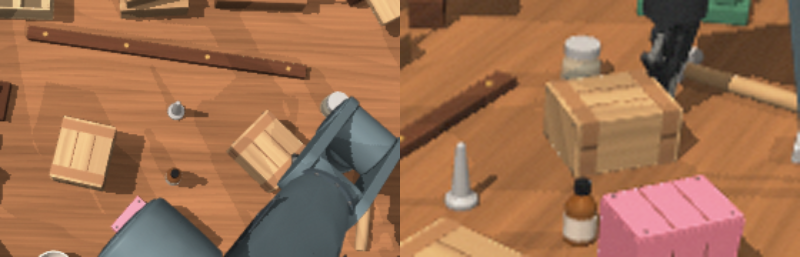

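The right crate is now at yaw 45° with its centre at (0.546, -0.195). The narrow left face in the side view (right panel px 565,135) is its underside, and I need a closer crop of that.

```bash
python3 - <<'E'
from m import *
b=cam('side')['color'][140:185,285:345,::-1]
cv2.imwrite('pics/zoom.png',cv2.resize(b,(780,585),interpolation=cv2.INTER_NEAREST))
E
```

```text
(no output)
```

View pics/zoom.png

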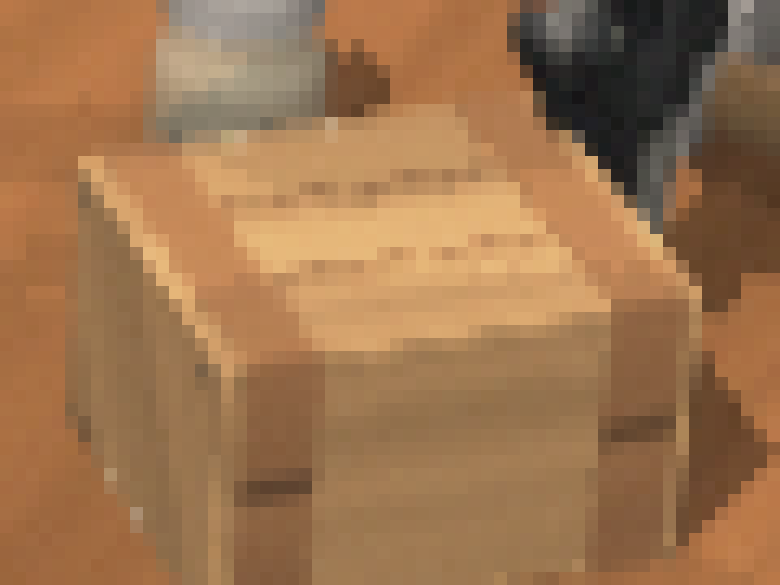

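The right crate's underside (zoom px 90–230 × 180–560) shows plain wood with no dark ring, so the left crate is the stamped one. I'll retreat and go behind the left crate's lid.

>>> send_rows:
  motion:
    - [0, 0, 0, -15, 0, 0, 1]
    - [0, 0, 0, -15, 0, 0, 1]
    - [0, 0, 0, 0, 0, -40, 1]
    - [0, 0, 0, 0, 0, -50, 1]
    - [0, 0, 0, 0, 0, -50, 1]
    - [0, 0, 0, 0, 0, -50, 1]
    - [0, 0, 3.2, 0, 0, 0, 1]
    - [0, 0, 3.2, 0, 0, 0, 1]
    - [0, 0, 0, 0, -40, 0, 1]
    - [0, 0, 0, 0, -40, 0, 1]

```text
time_s: 17.5
eef_pos: [0.4943, -0.2088, 0.2266]
eef_rot: [-0.0, 0.998, -0.057, 0.0]
wrist_force: [2.0, 0.1, 0.9]
opening: -0.003
grasp_force: 0.0
```

>>> send_rows:
  motion:
    - [0, 0, 0, -10, -41, 0, 1]
    - [0, 0, 0, -10, -41, 0, 1]
    - [0, 0, 0, -10, -41, 0, 1]
    - [0, 0, 0, -10, -41, 0, 1]
    - [0, 0, 0, -10, -41, 0, 1]
    - [0, 0, 0, -10, -41, 0, 1]
    - [0, 0, 0, -10, -41, 0, 1]
    - [0, 0, 0, -10, -41, 0, 1]
    - [0, 0, 0, -10, -41, 0, 1]
    - [0, 0, 0, -10, -41, 0, 1]

```text
time_s: 18.5
eef_pos: [0.4398, 0.2112, 0.2269]
eef_rot: [-0.0, 0.998, -0.055, 0.0]
wrist_force: [0.3, -0.8, -1.3]
opening: 0.0
grasp_force: 0.0
```

>>> send_rows:
  motion:
    - [0, 0, 0, -15, 5, 0, 1]
    - [0, 0, 0, 0, 0, 0, 1]
    - [0, 0, 0, 0, 0, 40, 1]
    - [0, 0, 0, 0, 0, 40, 1]
    - [0, 0, 0, 0, 0, 40, 1]
    - [0, 0, 0, 0, 0, 40, 1]
    - [0, 0, 0, 0, 0, 35, 1]
    - [0, 0, 0, 0, 0, 0, 1]
    - [0, 0, 0, 10, 0, 0, 1]
    - [0, 0, 0, 10, 0, 0, 1]

```text
time_s: 19.5
eef_pos: [0.4478, 0.2041, 0.034]
eef_rot: [-0.0, 0.998, -0.055, 0.002]
wrist_force: [-0.2, 0.3, -0.2]
opening: -0.003
grasp_force: 0.0
```

>>> send_rows:
  motion:
    - [0, 0, 0, 10, 0, 0, 1]
    - [0, 0, 0, 10, 0, 0, 1]
    - [0, 0, 0, 10, 0, 0, 1]
    - [0, 0, 0, 10, 0, 0, 1]
    - [0, 0, 0, 10, 0, 0, 1]
    - [0, 0, 0, 10, 0, 0, 1]
    - [0, 0, 0, 10, 0, 0, 1]
    - [0, 0, 0, 10, 0, 0, 1]
    - [0, 0, 0, 10, 0, 0, 1]
    - [0, 0, 0, 10, 0, 0, 1]

```text
time_s: 20.5
eef_pos: [0.545, 0.1929, 0.0316]
eef_rot: [-0.0, 0.998, -0.055, -0.0]
wrist_force: [-3.1, -0.2, 1.6]
opening: 0.001
grasp_force: 0.0
```

```bash
python3 - <<'E'
from m import *
c=cam('top','t5.png');P=cloud(c);lying(c,P,(.50,.10),(.8,.3))
E
```

```text
ctr [0.6783 0.2002] size 0.0655 0.0307 yaw -88.0 origin [0.6806 0.1352] lid [0.676  0.2651] railxy -0.0794 0.1062
```

View pics/t5.png

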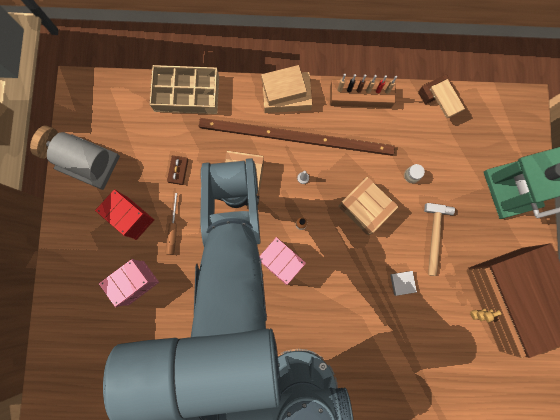

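The crate's far edge is at px (245,153), still square and short of the rail. By the TCP about 78 mm is left. I'll push 70 mm, then creep.

>>> send_rows:
  motion:
    - [0, 0, 0, 10, 0, 0, 1]
    - [0, 0, 0, 10, 0, 0, 1]
    - [0, 0, 0, 10, 0, 0, 1]
    - [0, 0, 0, 10, 0, 0, 1]
    - [0, 0, 0, 10, 0, 0, 1]
    - [0, 0, 0, 10, 0, 0, 1]
    - [0, 0, 0, 5, 0, 0, 1]
    - [0, 0, 0, 3, 0, 0, 1]
    - [0, 0, 0, 2, 0, 0, 1]
    - [0, 0, 0, 0, 0, 0, 1]

```text
time_s: 21.55
eef_pos: [0.614, 0.1853, 0.0318]
eef_rot: [-0.0, 0.998, -0.055, 0.0]
wrist_force: [-0.1, -0.1, -0.1]
opening: 0.006
grasp_force: 0.0
```

>>> send_rows:
  motion:
    - [0, 0, 0, 1, 0, 0, 1]
    - [0, 0, 0, 1, 0, 0, 1]
    - [0, 0, 0, 1, 0, 0, 1]
    - [0, 0, 0, 1, 0, 0, 1]
    - [0, 0, 0, 1, 0, 0, 1]
    - [0, 0, 0, 1, 0, 0, 1]
    - [0, 0, 0, 0, 0, 0, 1]
    - [0, 0, 0, 0, 0, 0, 1]
    - [0, 0, 0, 0, 0, 0, 1]
    - [0, 0, 0, 0, 0, 0, 1]

```text
time_s: 22.55
eef_pos: [0.62, 0.1846, 0.0317]
eef_rot: [-0.0, 0.998, -0.055, 0.0]
wrist_force: [-0.6, -0.8, 1.1]
opening: -0.002
grasp_force: 0.0
```

>>> send_rows:
  motion:
    - [0, 0, 0, 1, 0, 0, 1]
    - [0, 0, 0, 1, 0, 0, 1]
    - [0, 0, 0, 1, 0, 0, 1]
    - [0, 0, 0, 0, 0, 0, 1]
    - [0, 0, 0, 0, 0, 0, 1]
    - [0, 0, 0, 0, 0, 0, 1]
    - [0, 0, 0, 0, 0, 0, 1]
    - [0, 0, 0, 0, 0, 0, 1]
    - [0, 0, 0, 0, 0, 0, 1]
    - [0, 0, 0, 0, 0, 0, 1]

```text
time_s: 23.55
eef_pos: [0.6228, 0.1843, 0.0318]
eef_rot: [-0.0, 0.998, -0.055, 0.0]
wrist_force: [-1.4, -0.7, -0.4]
opening: -0.0
grasp_force: 0.0
```

>>> send_rows:
  motion:
    - [0, 0, 0, 0, 0, 0, 1]
    - [0, 0, 0, 0, 0, 0, 1]
    - [0, 0, 0, 0, 0, 0, 1]
    - [0, 0, 0, 0, 0, 0, 1]
    - [0, 0, 0, 0, 0, 0, 1]
    - [0, 0, 0, 0, 0, 0, 1]
    - [0, 0, 0, 1, 0, 0, 1]
    - [0, 0, 0, 1, 0, 0, 1]
    - [0, 0, 0, 1, 0, 0, 1]
    - [0, 0, 0, 1, 0, 0, 1]

```text
time_s: 24.55
eef_pos: [0.6242, 0.1843, 0.031]
eef_rot: [0.0, 0.998, -0.055, -0.003]
wrist_force: [-11.1, 2.0, 4.5]
opening: -0.002
grasp_force: 0.0
```

```bash
python3 - <<'E'
from m import *
c=cam('top');P=cloud(c)
# far edge of crate top vs rail near edge, visible columns
s=cam('side')
cv2.imwrite('pics/z6.png',np.hstack([cv2.resize(c['color'][110:180,200:290,::-1],(400,311),interpolation=cv2.INTER_CUBIC),cv2.resize(s['color'][160:240,150:253,::-1],(400,311),interpolation=cv2.INTER_CUBIC)]))
E
```

```text
(no output)
```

View pics/z6.png

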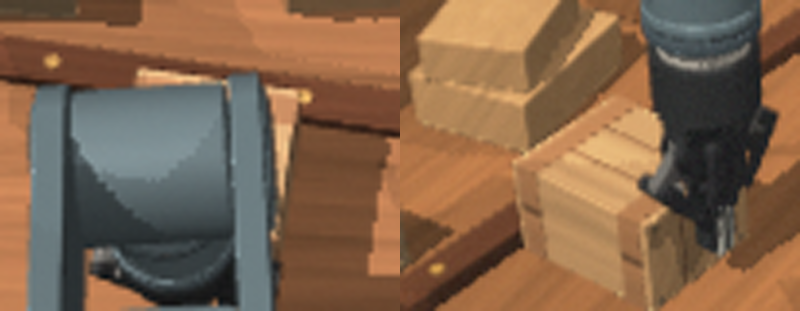

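The crate now covers the rail's near edge (left panel px 140–305, 75–100). Force has risen to 11 N and the tool moved only about 1.5 mm of the 4 mm commanded, so the crate is against the rail. I'll press 2 mm more to square it, then back off.

>>> send_rows:
  motion:
    - [0, 0, 0, 1, 0, 0, 1]
    - [0, 0, 0, 1, 0, 0, 1]
    - [0, 0, 0, 0, 0, 0, 1]
    - [0, 0, 0, 0, 0, 0, 1]
    - [0, 0, 0, 0, 0, 0, 1]
    - [0, 0, 0, 0, 0, 0, 1]
    - [0, 0, 0, 0, 0, 0, 1]
    - [0, 0, 0, 0, 0, 0, 1]
    - [0, 0, 0, 0, 0, 0, 1]
    - [0, 0, 0, 0, 0, 0, 1]

```text
time_s: 25.65
eef_pos: [0.6241, 0.1843, 0.0301]
eef_rot: [0.0, 0.998, -0.055, -0.005]
wrist_force: [-14.9, 2.0, 5.7]
opening: 0.001
grasp_force: 0.0
```

>>> send_rows:
  motion:
    - [0, 0, 0, -3, 0, 0, 1]
    - [0, 0, 0, -5, 0, 0, 1]
    - [0, 0, 0, -10, 0, 0, 1]
    - [0, 0, 0, -20, 0, 0, 1]
    - [0, 0, 0, -20, 0, -30, 1]
    - [0, 0, 0, -20, 0, -50, 1]
    - [0, 0, 0, -20, 0, -50, 1]
    - [0, 0, 0, -40, 0, -50, 1]
    - [0, 0, 0, -40, 0, 0, 1]
    - [0, 0, 0, -40, 0, 0, 1]

```text
time_s: 26.65
eef_pos: [0.4233, 0.2066, 0.1955]
eef_rot: [-0.001, 0.998, -0.055, 0.002]
wrist_force: [-0.8, 0.7, 0.0]
opening: -0.002
grasp_force: 0.0
```

```bash
python3 - <<'E'
from m import *
c=cam('top');P=cloud(c);lying(c,P,(.56,.08),(.82,.3));lying(c,P,(.44,-.33),(.68,-.03))
E
```

```text
ctr [0.7032 0.1762] size 0.1315 0.1128 yaw -4.8 origin [0.768  0.1707] lid [0.6384 0.1817] railxy 0.0036 0.1511
ctr [ 0.5449 -0.1965] size 0.1313 0.1143 yaw 46.7 origin [ 0.5894 -0.1492] lid [ 0.5003 -0.2439] railxy -0.1385 -0.1866
```

```bash
python3 -c "
from bench import ctrl
print(ctrl.hand_in())"
```

```text
the job is handed in; nothing more can be done
None
```

The left crate is taken as the stamped one by elimination (the cameras could not see its underside); it lies with its underside against the rail, about 4 mm off in x and 0.03 rad off square as measured. I turned the plain right crate about 45° by its lid end to see its underside, so it did not stay exactly where it fell; it lies about 67 mm from its start, and the job is handed in with no verdict shown.

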